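Complete the cap tray in the open drawer and lift it out level

ROBOT

A 7-joint arm with a two-finger parallel gripper is mounted at the origin on the work surface. World frame = base frame: x ahead of the robot, y to its left, z up, the work surface at z = 0. Lengths are in m, angles in rad, forces in N, time in s.
With the tool pointing down it reaches from about 0.4 to 0.85 m from the base axis. Payload 10.4 kg.
Tool frame: the origin (TCP) lies at the very end of the fingers, on their centre line; the grasp point (between the pads) lies r.tcp_to_grasp behind it (r.tcp_to_grasp is the distance from the TCP to the grasp point, in m); z points along the fingers, y is the line along which they close (so a half turn about z gives the same grasp; the last joint's range is limited). The gripper opens to 87 mm and grips with 3 to 60 N. Pads are 19 mm wide; open, the fingers measure 117 mm over their backs; the gripper's body (75 mm by 190 mm) begins 51 mm behind the grasp point.
Start: joints at [1.282, 0.332, -0.065, 1.46, 0.022, 1.35, -0.088], TCP at [0.164, -0.603, 0.223] pointing down, gripper open.
Joint ranges: [-2.6, 2.6], [-0.5, 2.12], [-1.47, 1.34], [0.16, 2.42], [-1.27, 4.41], [0.06, 2.06], [-2.6, 2.6]. Speed limits (rad/s): [2.22, 2.22, 2.79, 2.79, 3.14, 3.14, 3.14].

INTERFACE

Orientations are given as a unit quaternion [x, y, z, w].
In Python, from bench import monitor, cams, ticket, r gives the robot as it stands.
- The arm moves only by the shell command python3 -m crank 'ROWS' [OPENING] [FORCE]. ROWS is a JSON object whose one key "steps" holds a list of rows, each a list of 2 entries, a list of its own where there are three numbers: the shift along the world's x, y, z in units of 25 mm (1.0 is 25 mm), then the turn, a rotation vector about the world's x, y, z in units of 5 degrees (1.0 is 5 degrees). In form: {"steps": [[[x, y, z], [ax, ay, az]], ...]}. A call has 1 to 10 rows; each row shifts and turns the commanded pose from where the row before left it; what a row does not reach is not made up. A row lasts 1/12 s, in which the tool goes at most 41.7 mm and 7.16 degrees, less where a joint would pass 70% of its speed; a pose out of reach is approached as far as the arm can. A call is refused whole if a number of a shift passes 1 or a number of a turn 1, either way. A call with a gripper value outside its range is refused whole. OPENING is the finger opening in mm, from 0 to 87, set as the call begins (- or left out, the last holds). The fingers move at their own pace and stop on an object; FORCE is the grip in N (left out, the last holds). Time passes only in rows, so rows that do not move let the fingers close. It gives the time, the measured TCP pose, the force, the opening and the grip force at its end, in the units of the state.
- monitor.read_state(): the state, without advancing time (a new reading comes with each control period).
- cams.camera(name): name is "scene" or "side" or "wrist"; returns a dict with "pixels" (480x640x3 uint8, blue, green, red), "z_map" (480x640 float32, m along the optical axis (not along the pixel's ray), 0 where there is no reading), "vfov" (degrees; the focal length in pixels is half the picture's height over the tangent of half this angle, whatever the lens; pixels are square), "cx", "cy" (the principal point, pixels), "T" (4x4, takes a point from camera to world coordinates). Camera axes: x right, y up, looking along -z (the intrinsics and any distortion apply to the point x, -y, -z); pixel columns grow to the right and rows downward; lengths in m; the calibration is good to about 2 mm. A picture is of the moment at which its call begins.
- ticket.close_job(): hands the job in; it is judged then, once.
The state is a dict: "time": time; "joint_positions": joint angles; "joint_vel": joint speeds; "joint_torque": joint torques, N m; "ee_pos": TCP position; "eef_rot": TCP orientation; "ft_force": force on the tool from outside, world axes, zero at the start; "torque": the same for the moment, N m; "width": finger opening in m; "grip_force": force on a finger pad.
Only numpy, scipy, OpenCV 4.12 (cv2) and the standard library are available. Lean on these libraries where they do the work, as an engineer would, in place of code of your own. Each camera call takes 0.05 s, during which the arm holds its last target. There are 200 camera calls.

TASK

The last laser-marked cap still stands between the open jaws of the rotary chuck: put it upright into the empty pocket of the black cap tray that lies in the open drawer. Then take the full tray by the middle of its orange handle, lift it out of the drawer without tipping it until it is a few centimetres higher than the top of the drawer cabinet, hold it there level and still for three seconds with all four caps in their pockets, and finish while still holding it in the air. Leave the drawer open, and leave the chuck key, wash bottle and goggles where they are.

Things in the scene. Friction and masses are not known exactly. Their poses are not given: they have to be found in the camera images.
- cap0: The last marked cap, standing in the chuck: closed aluminium cylinder, 32 mm diameter, 45 mm tall, about 60 g, with a shallow recess on top. Origin: centre of its underside; z is its axis, up. It stands loose on the chuck face, 80 mm above the bench, 3 mm of play to each jaw; its lower 14 mm are between the jaws, the 31 mm above are free. Lift it straight up.
- cap1: A like cap, already standing in pocket1 of the tray. Origin: centre of its underside; z is its axis, up.
- cap2: A like cap, already standing in pocket2 of the tray. Origin: centre of its underside; z is its axis, up.
- cap3: A like cap, already standing in pocket3 of the tray. Origin: centre of its underside; z is its axis, up.
- tray: Loose black plastic tray: plate 190 mm (its x) by 150 mm (its y), 14 mm thick, four round pockets, orange handle along its x over the middle; about 0.42 kg empty, 0.66 kg full. Origin: centre of its underside; z up. It lies in the drawer, its underside 16 mm above the bench, with at least 10 mm to the drawer walls beside it and 19 mm at front and back. Caps in it reach 49 mm above its underside.
- tray_grip (a point): Centre of the tray's handle grip, 74 mm above the tray's underside: a rigid flat-sided bar along the tray's x, 136 mm long, 14 mm wide (tray y), 16 mm tall (66 to 82 mm above the underside), on two 10 mm round posts 62 mm either side of the middle. The full tray balances about its middle. Axes as the tray's.
- pocket0 (a point): The empty pocket: centre of its floor, 50 mm along +x and 48 mm along +y from the tray's middle, 4 mm above the tray's underside. Pockets are round, 38 mm in diameter and 10 mm deep, with a small chamfer at the mouth and a yellow floor. Axes as the tray's.
- pocket1 (a point): Floor centre of the pocket at +50 mm x, -48 mm y of the tray, filled with cap1.
- pocket2 (a point): Floor centre of the pocket at -50 mm x, +48 mm y of the tray, filled with cap2.
- pocket3 (a point): Floor centre of the pocket at -50 mm x, -48 mm y of the tray, filled with cap3.
- drawer (a joint): How far the drawer is pushed in, m: 0 is fully pulled out (as far as it comes), 0.2 nearly shut; starts between 0 and 0.02. It slides along the unit's x and resists with about 5 N.
- unit: Fixed blue drawer cabinet, 236 mm wide (y), 100 mm high, 130 to 390 mm along its x. Origin: on the bench under the middle of the fully pulled-out drawer; x points into the cabinet. Drawer: open on top, inside 280 mm (x, -140 to +140 mm) by 200 mm, floor 16 mm, walls 70 mm above the bench; white front 94 mm high at x = -144 to -154 mm, its bar handle reaches 41 mm further.
- fixture: Fixed rotary marking fixture: perforated aluminium plate (240 by 170 by 12 mm) with an upright three-jaw chuck, 80 mm diameter, face 80 mm above the bench; three jaws 14 mm tall standing open 19 mm from the axis; black motor along its +x to 127 mm, 63 mm high. Origin: on the bench under the chuck's axis; z up.
- chuck_key: Bystander: T-handled steel chuck key, about 100 by 70 mm, 12 mm high, lying on the bench. Origin: underside, near its middle.
- wash_bottle: Bystander: white plastic bottle with red cap, 56 mm in diameter, 130 mm tall, standing behind the fixture. Origin: centre of its underside.
- goggles: Bystander: black laser goggles with green lenses, about 150 mm wide, 140 mm long, 42 mm high, lying on top of the drawer cabinet. Origin: middle of the lens frame's lower edge; temples along +x.
Not all that is in view belongs to the job. What is shaped like the cap0 but blue is not meant. Leave any red look-alike of the cap2 alone.

How it is judged:
By the outcome, as a careful person would: the job done as asked, in the order asked, and still so for the second after the job is handed in, while the arm keeps its last pose, push and grip.
It also fails if it takes over 64 s, if anything falls off the work surface, if the arm or the gripper's body presses on something with over 40 N, if the wrist force passes 120 N, or if a joint passes its speed limit or range.

## Working session

There is one attempt and no reset: what is moved stays moved. The work goes in short steps, Python scripts to look and compute and a shell command to move; the robot and the scene stay as the last step left them, time stands still between calls to the robot, and variables do not carry over. Pictures are saved under pics/ and viewed, at most 10 in all, crops included, and the job is handed in when it is done.

```bash
ls; mkdir -p pics; cat > h.py <<'E'
import numpy as np,cv2
from bench import monitor,cams,ticket,r
def get(n):
    c=cams.camera(n); np.savez('/tmp/'+n,**{k:v for k,v in c.items() if not isinstance(v,(str,type(None)))}); return c
def f(c): return 240/np.tan(np.radians(c['vfov'])/2)
def ray(c,u,v):
    F=f(c); d=np.array([(u-c['cx'])/F,-(v-c['cy'])/F,-1.]); T=np.array(c['T']); return T[:3,3],T[:3,:3]@d
def plane(c,u,v,z):
    o,d=ray(c,u,v); return o+d*(z-o[2])/d[2]
def pts(c):
    F=f(c); v,u=np.mgrid[0:480,0:640]; Z=c['z_map']; P=np.stack([(u-c['cx'])/F*Z,-(v-c['cy'])/F*Z,-Z],-1); T=np.array(c['T']); return P@T[:3,:3].T+T[:3,3]
E
python3 - <<'E'
from h import *
s=monitor.read_state(); print(s,r.tcp_to_grasp)
for n in['scene','side','wrist']:
    c=get(n); cv2.imwrite(f'pics/{n}0.png',c['pixels']); print(n,c.keys(),c['vfov'],c['cx'],c['cy'],np.round(c['T'],3))
E
```

```text
pics
{'time': 0.0, 'joint_positions': array([ 1.28240852,  0.33285133, -0.06468194,  1.46094437,  0.02158872,
        1.3499116 , -0.08849651]), 'joint_vel': array([-2.54727380e-04,  1.44170245e-04, -1.57598600e-03,  5.23382831e-05,
        3.80277915e-04, -1.54925623e-04,  1.13101350e-03]), 'joint_torque': array([ 1.15544492e-03, -6.23262691e+01,  2.51689920e-02, -3.89891481e+01,
       -6.14356413e-02,  3.99582752e-02,  1.22980814e-04]), 'ee_pos': array([ 0.16405213, -0.60267788,  0.22176527]), 'eef_rot': array([ 9.91182013e-01,  1.32505521e-01, -1.24715372e-04, -6.98826328e-04]), 'ft_force': array([0.49231819, 0.43901166, 0.22678769]), 'torque': array([-0.03778855,  0.00455349, -0.01738511]), 'grip_force': 0.0, 'width': 0.08720642779944515} 0.0187
scene dict_keys(['pixels', 'z_map', 'vfov', 'cx', 'cy', 'T']) 47.208642902575704 318.33674262715533 239.9060615600266 [[-0.686 -0.544  0.483  1.091]
 [ 0.727 -0.497  0.473  0.567]
 [-0.017  0.676  0.736  0.911]
 [ 0.     0.     0.     1.   ]]
side dict_keys(['pixels', 'z_map', 'vfov', 'cx', 'cy', 'T']) 42.070454411774676 315.78884674308983 236.70819905083886 [[-0.656  0.408 -0.635 -0.316]
 [-0.754 -0.364  0.547  0.797]
 [-0.008  0.838  0.546  0.821]
 [ 0.     0.     0.     1.   ]]
wrist dict_keys(['pixels', 'z_map', 'vfov', 'cx', 'cy', 'T']) 61.82532396855801 318.06912787185433 243.75088765902373 [[ 0.263  0.92   0.289  0.243]
 [-0.965  0.252  0.077 -0.581]
 [-0.002 -0.299  0.954  0.384]
 [ 0.     0.     0.     1.   ]]
```

View pics/scene0.png

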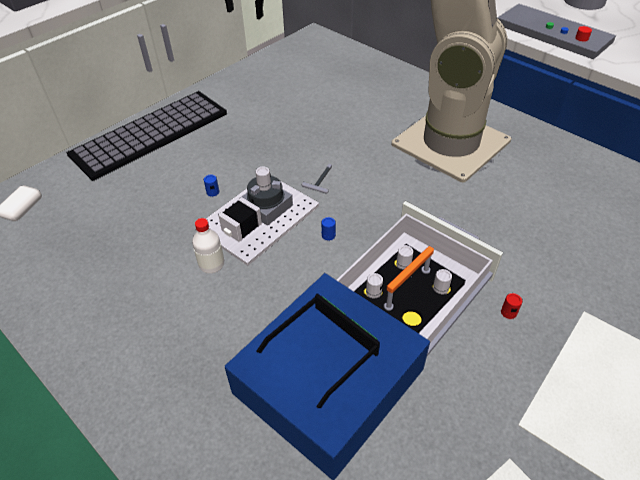

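View pics/side0.png

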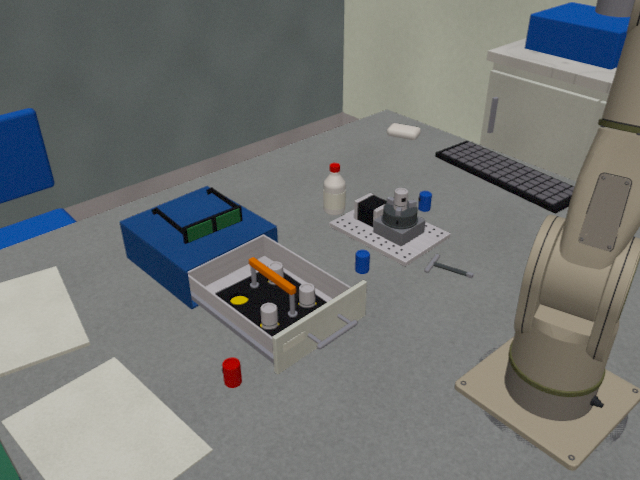

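The scene view shows the chuck with a grey cap at (263,175), the drawer with its tray, the orange handle from (392,288) to (430,252), and the empty yellow pocket at (412,319). The caps in the tray are at (405,256), (374,285) and (443,281). Look-alikes are blue at (211,185) and (328,229), and red at (512,306). In the side view the chuck cap is at (401,197) and the yellow pocket at (239,300).

```bash
cat >> h.py <<'E'
def proj(c,p):
    T=np.array(c['T']); q=T[:3,:3].T@(np.array(p)-T[:3,3]); F=f(c); return c['cx']+F*q[0]/-q[2],c['cy']-F*q[1]/-q[2]
def tri(*obs):
    A=np.zeros((3,3));b=np.zeros(3);R=[]
    for c,u,v in obs:
        o,d=ray(c,u,v); d=d/np.linalg.norm(d); M=np.eye(3)-np.outer(d,d); A+=M;b+=M@o; R.append((o,M))
    p=np.linalg.solve(A,b); return p,[round(float(np.linalg.norm(M@(p-o)))*1000,1) for o,M in R]
def load(n): return dict(np.load('/tmp/'+n+'.npz'))
E
python3 - <<'E'
from h import *
for n,L in [('scene',[(263,171),(265,200),(412,319),(411,270),(405,250),(455,140),(512,300),(300,350)]),('side',[(401,191),(239,300),(272,275),(160,220),(268,308),(232,365)])]:
    c=load(n);P=pts(c)
    print(n,'base',proj(c,(0,0,0)),'tcp',proj(c,(.164,-.603,.223)))
    for u,v in L: print((u,v),P[v,u].round(3),c['z_map'][v,u])
    m=c['pixels'][...,2]>0
    g=(P[...,2]>-.03)&(P[...,2]<.03); print('bench med',np.median(P[...,2][g]))
E
```

```text
scene base (np.float64(450.0487545977594), np.float64(143.1007744059899)) tcp (np.float64(244.34499299675605), np.float64(14.213917221885282))
(263, 171) [ 0.509 -0.167  0.128] 1.2050948
(265, 200) [ 0.531 -0.145  0.07 ] 1.2271585
(412, 319) [0.535 0.271 0.021] 1.0639192
(411, 270) [0.497 0.23  0.102] 1.0422348
(405, 250) [0.437 0.174 0.066] 1.1239799
(455, 140) [0.062 0.044 0.068] 1.3656
(512, 300) [0.383 0.394 0.043] 1.0631771
(300, 350) [0.764 0.197 0.101] 0.92926294
bench med 0.0023808429692299127
side base (np.float64(546.5637641475544), np.float64(391.4606172112923)) tcp (np.float64(649.4572298023243), np.float64(145.50648887878384))
(401, 191) [ 0.509 -0.172  0.124] 1.4330447
(239, 300) [0.542 0.267 0.019] 1.2716073
(272, 275) [0.477 0.228 0.1  ] 1.2076974
(160, 220) [0.802 0.289 0.1  ] 1.380945
(268, 308) [0.438 0.27  0.064] 1.1794193
(232, 365) [0.377 0.396 0.043] 1.0842583
bench med 0.0018703201470197661
```

View pics/wrist0.png

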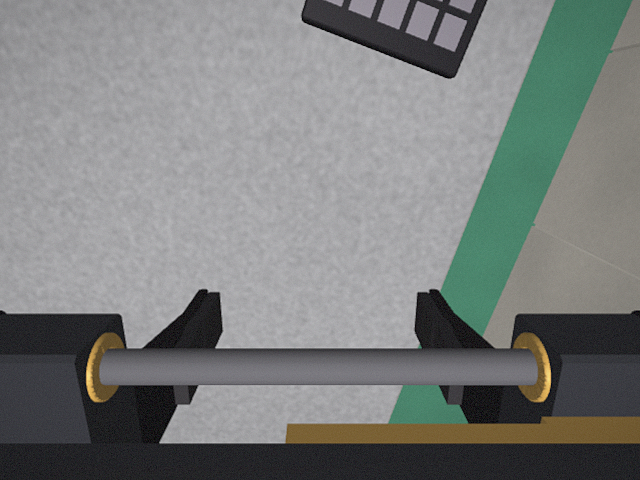

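```bash
cat > m0.py <<'E'
from h import *
S,D=load('scene'),load('side')
def mask(c,lo,hi):
    m=cv2.inRange(cv2.cvtColor(c['pixels'],cv2.COLOR_BGR2HSV),lo,hi); k=max(cv2.findContours(m,0,1)[0],key=cv2.contourArea); return k
O=[];
for c in(S,D):
    k=mask(c,(5,150,120),(18,255,255)); b=cv2.boxPoints(cv2.minAreaRect(k)); b=b[np.argsort(b[:,1])]
    e=[b[:2].mean(0),b[2:].mean(0)]; e.sort(key=lambda p:p[0]); O.append(e); 
    ky=mask(c,(24,150,120),(34,255,255)); m=cv2.minEnclosingCircle(ky); q=cv2.fitEllipse(ky)[0]; O[-1].append(q)
    print(np.round(e,1).tolist(),np.round(q,1))
# scene left end = cabinet end; side left end = cabinet end
for i,n in enumerate(['cabinet end','front end','pocket']): print(n,tri((S,*O[0][i]),(D,*O[1][i])), plane(S,*O[0][i],.02 if i==2 else .09).round(4),plane(D,*O[1][i],.02 if i==2 else .09).round(4))
print('cap0 top',tri((S,263,171),(D,401,191)))
a=S['pixels'][140:240,190:350];b=D['pixels'][160:260,330:490]
cv2.imwrite('pics/crop.png',cv2.resize(np.vstack([a,b]),None,fx=3,fy=3,interpolation=cv2.INTER_CUBIC)[:600])
E
python3 m0.py
```

```text
[[387.9, 290.0], [432.2, 247.1], [411.5, 318.3]] [411.5 318.3]
[[249.2, 258.7], [294.4, 291.4], [238.8, 299.7]] [238.8 299.7]
cabinet end (array([0.55831236, 0.223626  , 0.09303454]), [0.1, 0.1]) [0.5563 0.2222 0.09  ] [0.5619 0.2214 0.09  ]
front end (array([0.41513623, 0.22207051, 0.09270161]), [0.6, 0.6]) [0.4126 0.2203 0.09  ] [0.4177 0.2206 0.09  ]
pocket (array([0.53683793, 0.27085721, 0.02480986]), [0.2, 0.2]) [0.5339 0.2694 0.02  ] [0.542  0.2675 0.02  ]
cap0 top (array([ 0.50711348, -0.16979005,  0.1253193 ]), [0.2, 0.2])
```

View pics/crop.png

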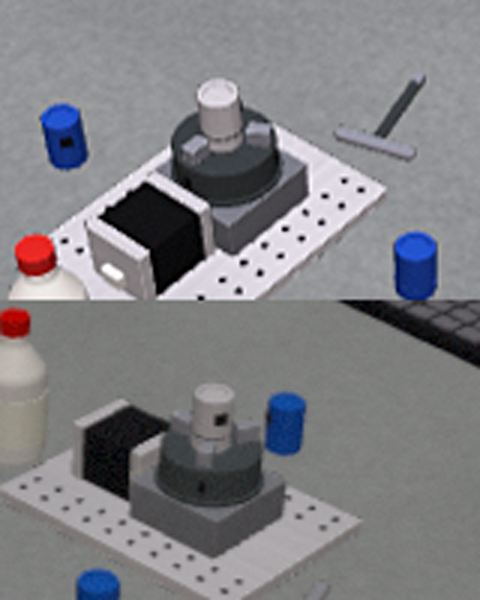

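Grasp candidates: a grey cap in the chuck (scene 263,175 / side 401,195), blue look-alikes (211,185) and (328,229), and a red one (512,306). I choose the aluminium cap between the jaws. The crop shows it standing there, and its top triangulates to z=0.125, as it should be.

```bash
python3 -m crank '{"steps": [[[0.8,1,0.2],[0,0,-0.3]],[[0.8,1,0.2],[0,0,-0.3]],[[0.8,1,0.2],[0,0,-0.3]],[[0.8,1,0.2],[0,0,-0.3]],[[0.8,1,0.2],[0,0,-0.3]],[[0.8,1,0.2],[0,0,-0.3]],[[0.8,1,0.2],[0,0,-0.3]],[[0.8,1,0.2],[0,0,-0.3]],[[0.8,1,0],[0,0,-0.3]],[[0.8,1,0],[0,0,-0.3]]]}' 70 20
python3 -m crank '{"steps": [[[0.8,1,0],[0,0,0]],[[0.8,1,0],[0,0,0]],[[0.8,1,0],[0,0,0]],[[0.8,1,0],[0,0,0]],[[0.8,1,0],[0,0,0]],[[0.8,1,0],[0,0,0]],[[0.8,1,0],[0,0,0]],[[0,0.3,0],[0,0,0]],[[0,0,0],[0,0,0]],[[0,0,0],[0,0,0]]]}'
```

```text
time: 0.98
ee_pos: [0.365, -0.3517, 0.2629]
eef_rot: [1.0, 0.001, 0.0, 0.0]
ft_force: [1.0, -0.3, -0.4]
width: 0.07
grip_force: 0.0
time: 1.82
ee_pos: [0.5038, -0.1711, 0.2624]
eef_rot: [1.0, 0.002, -0.0, 0.0]
ft_force: [-1.3, -1.1, -0.2]
width: 0.07
grip_force: 0.0
```

```bash
python3 - <<'E'
from h import *
s=monitor.read_state();print(s['ee_pos'],s['joint_positions'].round(2))
c=get('wrist');cv2.imwrite('pics/w1.png',c['pixels']); print(proj(c,(.507,-.17,.125)))
E
```

```text
[ 0.50376984 -0.17105126  0.26236371] [ 0.67  0.14 -0.47  1.62  0.07  1.39 -1.38]
(np.float64(317.4451869490083), np.float64(224.14555002308987))
```

View pics/w1.png

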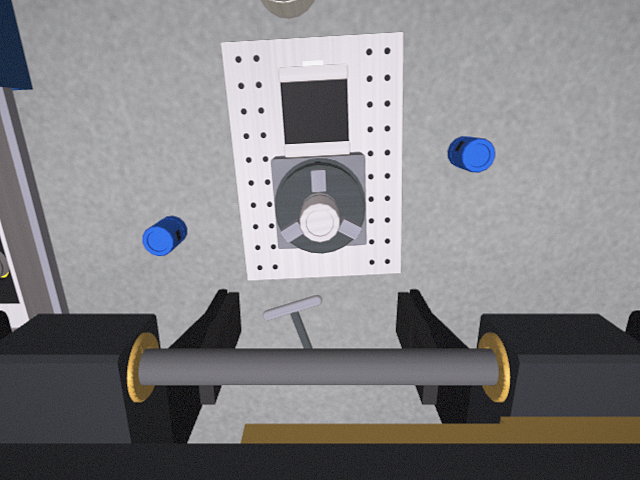

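The wrist view shows the cap's round top at about (319,222), with the jaws around it and the blue caps well to the sides.

```bash
cat > m1.py <<'E'
from h import *
c=load('wrist');g=cv2.cvtColor(c['pixels'],cv2.COLOR_BGR2GRAY)
R=g[190:260,280:360]
h=cv2.HoughCircles(cv2.resize(R,None,fx=4,fy=4,interpolation=cv2.INTER_CUBIC),cv2.HOUGH_GRADIENT,1,400,param1=120,param2=20,minRadius=60,maxRadius=100)
u,v,rr=h[0,0]/4; u+=279.6;v+=189.6; p=plane(c,u,v,.125)
S,D=load('scene'),load('side')
print((u,v),rr,'expect r',16*f(c)/1000/c['z_map'][int(v),int(u)],p,'depth pt',pts(c)[int(v),int(u)])
t=tri((S,263,171),(c,u,v),(D,401,191));print(t, 'scene+wrist',tri((S,263,171),(c,u,v)))
E
python3 m1.py
```

```text
(np.float32(318.975), np.float32(222.225)) 19.2 expect r 20.611338057245863 [ 0.50853455 -0.17117322  0.125     ] depth pt [ 0.50817882 -0.17042186  0.12292691]
(array([ 0.50767232, -0.17062687,  0.12475661]), [1.0, 0.9, 0.2]) scene+wrist (array([ 0.50744748, -0.17074382,  0.12421808]), [1.0, 1.0])
```

```bash
python3 -m crank '{"steps": [[[0.17,0,-1],[0,0,0]],[[0,0,-1],[0,0,0]],[[0,0,-1],[0,0,0]],[[0,0,-1],[0,0,0]],[[0,0,-1],[0,0,0]],[[0,0,-0.8],[0,0,0]],[[0,0,-0.7],[0,0,0]],[[0,0,0],[0,0,0]],[[0,0,0],[0,0,0]],[[0,0,0],[0,0,0]]]}' 56 20
```

```text
time: 2.7
ee_pos: [0.5087, -0.1717, 0.1013]
eef_rot: [1.0, 0.001, 0.001, 0.0]
ft_force: [-0.3, 0.2, 1.2]
width: 0.0562
grip_force: 0.0
```

```bash
python3 -m crank '{"steps": [[[0,0,-0.08],[0,0,0]],[[0,0,0],[0,0,0]],[[0,0,0],[0,0,0]],[[0,0,0],[0,0,0]],[[0,0,0],[0,0,0]],[[0,0,0],[0,0,0]],[[0,0,0],[0,0,0]]]}' 20 20
```

```text
time: 3.28
ee_pos: [0.5087, -0.1707, 0.0984]
eef_rot: [1.0, 0.002, 0.0, 0.0]
ft_force: [-0.4, -0.6, 3.7]
width: 0.0315
grip_force: 20.0
```

```bash
python3 -m crank '{"steps": [[[0,0,0.4],[0,0,0]],[[0,0,0.6],[0,0,0]],[[0,0,1],[0,0,0]],[[0,0,1],[0,0,0]],[[0,0,1],[0,0,0]],[[0,0,1],[0,0,0]],[[0,0.4,1],[0,0,0]],[[0.1,0.7,0.5],[0,0,0]],[[0.1,1,0],[0,0,0]],[[0.1,1,0],[0,0,0]]]}'
python3 -m crank '{"steps": [[[0.1,1,0],[0,0,0]],[[0.1,1,0],[0,0,0]],[[0.1,1,0],[0,0,0]],[[0.1,1,0],[0,0,0]],[[0.1,1,0],[0,0,0]],[[0.1,1,0],[0,0,0]],[[0.1,1,0],[0,0,0]],[[0.1,1,0],[0,0,0]],[[0.1,1,0],[0,0,0]],[[0,1,0],[0,0,0]]]}'
python3 -m crank '{"steps": [[[0,1,0],[0,0,0]],[[0,1,0],[0,0,0]],[[0,1,0],[0,0,0]],[[0,0.6,0],[0,0,0]],[[0,0,0],[0,0,0]],[[0,0,0],[0,0,0]],[[0,0,0],[0,0,0]]]}'
python3 - <<'E'
from h import *
s=monitor.read_state();print(s['ee_pos'],s['joint_positions'].round(2))
c=get('wrist');cv2.imwrite('pics/w2.png',c['pixels'])
E
```

```text
time: 4.12
ee_pos: [0.5163, -0.0925, 0.2622]
eef_rot: [1.0, 0.001, 0.001, 0.0]
ft_force: [-0.0, 0.5, -0.9]
width: 0.0314
grip_force: 20.0
time: 4.95
ee_pos: [0.5384, 0.158, 0.2611]
eef_rot: [1.0, 0.002, 0.0, 0.0]
ft_force: [1.2, -0.3, 0.5]
width: 0.0311
grip_force: 20.0
time: 5.53
ee_pos: [0.5387, 0.246, 0.2607]
eef_rot: [1.0, 0.002, -0.0, 0.0]
ft_force: [-0.2, -1.7, -1.1]
width: 0.0312
grip_force: 20.0
[0.53865416 0.24596642 0.2607074 ] [ 0.09  0.33 -0.75  1.46  0.22  1.44 -2.23]
```

View pics/w2.png

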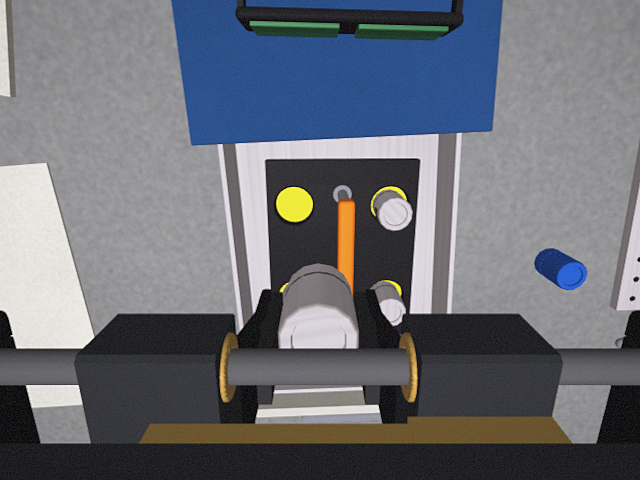

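The wrist view shows the whole empty yellow pocket at (294,204), the handle at about (346,240), and the cap held straight.

```bash
cat > m2.py <<'E'
from h import *
def big(c,lo,hi,roi=None):
    m=cv2.inRange(cv2.cvtColor(c['pixels'],cv2.COLOR_BGR2HSV),lo,hi); return max(cv2.findContours(m,0,1)[0],key=cv2.contourArea)
def pocket():
    c=load('wrist');k=big(c,(24,150,100),(34,255,255)); q=cv2.fitEllipse(k)
    S=load('scene')
    print('px',np.round(q[0],1),'diam mm',np.array(q[1])*c['z_map'][int(q[0][1]),int(q[0][0])]/f(c)*1000)
    print('plane',plane(c,*q[0],.02).round(4),'depth',pts(c)[int(q[0][1]),int(q[0][0])].round(4),'tri',tri((S,411.5,318.3),(c,*q[0]),(load('side'),238.8,299.7)))
    k=big(c,(5,150,100),(18,255,255)); l=cv2.fitLine(k,cv2.DIST_L2,0,.01,.01).ravel()
    P=[plane(c,*(l[2:]+t*l[:2]),.098) for t in(-30,30)]; d=P[0]-P[1]; d*=np.sign(d[0]); print('handle mid-line pt',np.mean(P,0).round(4),'yaw',np.degrees(np.arctan2(d[1],d[0])))
if __name__=='__main__':
    s=monitor.read_state();print(s['ee_pos']);pocket()
E
python3 m2.py
```

```text
[0.53879926 0.24557813 0.26070507]
px [293.9 203.9] diam mm [35.2019004  37.32524706]
plane [0.5362 0.2712 0.02  ] depth [0.5372 0.2721 0.0203] tri (array([0.53703687, 0.27085719, 0.02480784]), [0.2, 0.2, 0.2])
handle mid-line pt [0.5171 0.222  0.098 ] yaw 4.114870474055424
```

```bash
python3 -m crank '{"steps": [[[-0.09,1,-0.4],[0,0,0]],[[0,0,-1],[0,0,0]],[[0,0,-1],[0,0,0]],[[0,0,-0.8],[0,0,0]],[[0,0,0],[0,0,0]],[[0,0,0],[0,0,0]],[[0,0,0],[0,0,0]]]}'
python3 - <<'E'
from h import *
c=get('wrist');cv2.imwrite('pics/w3.png',c['pixels'])
E
python3 m2.py
```

```text
time: 6.17
ee_pos: [0.537, 0.2716, 0.1822]
eef_rot: [1.0, 0.001, 0.001, -0.0]
ft_force: [0.4, -0.0, 0.2]
width: 0.0319
grip_force: 20.0
[0.53710659 0.27195085 0.18246651]
px [319.6 221.9] diam mm [34.69983445 37.17426053]
plane [0.536 0.271 0.02 ] depth [0.5371 0.2715 0.0212] tri (array([0.53704717, 0.27090477, 0.02481373]), [0.1, 0.2, 0.3])
handle mid-line pt [0.5211 0.2234 0.098 ] yaw 3.520586537300082
```

View pics/w3.png

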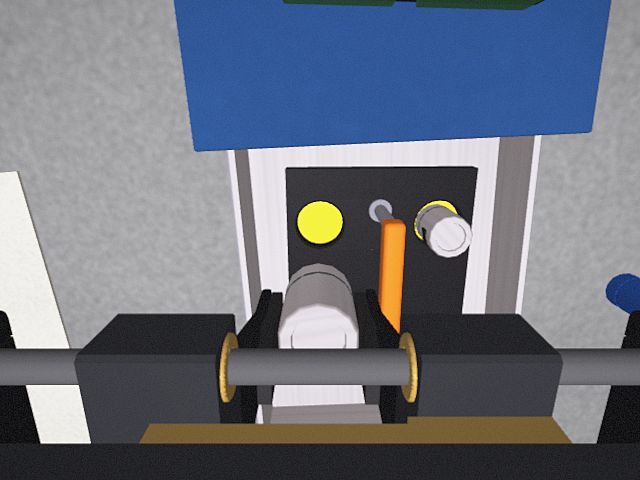

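The empty pocket at (320,222) is clear, and its floor centre works out at about (0.537, 0.271, 0.020). This is consistent with the first view and with the handle.

```bash
python3 -m crank '{"steps": [[[0,-0.03,-1],[0,0,0]],[[0,0,-1],[0,0,0]],[[0,0,-1],[0,0,0]],[[0,0,-0.8],[0,0,0]],[[0,0,-0.6],[0,0,0]],[[0,0,-0.4],[0,0,0]],[[0,0,-0.2],[0,0,0]],[[0,0,-0.2],[0,0,0]],[[0,0,-0.2],[0,0,0]],[[0,0,0],[0,0,0]]]}'
python3 -m crank '{"steps": [[[0,0,-0.1],[0,0,0]],[[0,0,-0.1],[0,0,0]],[[0,0,0],[0,0,0]]]}'
```

```text
time: 7.05
ee_pos: [0.5363, 0.2712, 0.0456]
eef_rot: [1.0, 0.002, 0.0, 0.0]
ft_force: [-0.1, 0.7, -1.1]
width: 0.0314
grip_force: 20.0
time: 7.3
ee_pos: [0.5362, 0.2711, 0.0405]
eef_rot: [1.0, 0.002, 0.0, 0.0]
ft_force: [-0.2, -0.2, -1.3]
width: 0.032
grip_force: 20.0
```

```bash
python3 -m crank '{"steps": [[[0.03,0,-0.06],[0,0,0]],[[0,0,0],[0,0,0]]]}'
python3 -m crank '{"steps": [[[0,0,0],[0,0,0]],[[0,0,0],[0,0,0]],[[0,0,0],[0,0,0]],[[0,0,0],[0,0,0]],[[0,0,0],[0,0,0]]]}' 44
python3 -m crank '{"steps": [[[0,0,0.4],[0,0,0]],[[0,0,0.8],[0,0,0]],[[0,0,1],[0,0,0]],[[0,0,1],[0,0,0]],[[0,0,1],[0,0,0]],[[-0.4,0,1],[0,0,0]],[[-0.6,-0.6,0.8],[0,0,0]],[[-1,-1,0],[0,0,0]],[[0,-0.4,0],[0,0,0]],[[0,0,0],[0,0,0]]]}'
```

```text
time: 7.47
ee_pos: [0.5371, 0.2711, 0.039]
eef_rot: [1.0, 0.002, 0.0, 0.0]
ft_force: [0.5, 0.1, -0.7]
width: 0.0314
grip_force: 20.0
time: 7.88
ee_pos: [0.537, 0.2712, 0.0392]
eef_rot: [1.0, 0.002, 0.0, -0.0]
ft_force: [0.3, 1.1, -0.7]
width: 0.0438
grip_force: 0.0
time: 8.72
ee_pos: [0.4869, 0.2186, 0.1901]
eef_rot: [1.0, 0.001, 0.001, 0.001]
ft_force: [0.8, 0.3, 0.2]
width: 0.0438
grip_force: 0.0
```

```bash
cat > m3.py <<'E'
from h import *
from m2 import big
s=monitor.read_state();print(s['ee_pos'])
c=get('wrist');S=get('scene');D=get('side')
cv2.imwrite('pics/w4.png',np.vstack([cv2.resize(c['pixels'][120:460],None,fx=1,fy=1),np.hstack([cv2.resize(S['pixels'][210:360,330:490],(320,260)),cv2.resize(D['pixels'][220:370,190:350],(320,260))])]))
# handle from both fixed views, and depth check
E_=[]
for k in(S,D):
    q=big(k,(5,150,120),(18,255,255)); b=cv2.boxPoints(cv2.minAreaRect(q)); b=b[np.argsort(b[:,1])]; E_.append(sorted([b[:2].mean(0),b[2:].mean(0)],key=lambda p:p[0]))
A=[tri((S,*E_[0][i]),(D,*E_[1][i])) for i in(0,1)]
d=A[0][0]-A[1][0];print(A,'mid',(A[0][0]+A[1][0])/2,'yaw',np.degrees(np.arctan2(d[1],d[0])),'len',np.linalg.norm(d))
for n,k in(('scene',S),('side',D),('wrist',c)):
    m=cv2.inRange(cv2.cvtColor(k['pixels'],cv2.COLOR_BGR2HSV),(5,150,100),(18,255,255))>0
    P=pts(k)[m];P=P[(abs(P[:,0]-.487)<.12)&(abs(P[:,1]-.223)<.06)&(P[:,2]>.0)]
    zt=np.percentile(P[:,2],95);T=P[P[:,2]>zt-.003]; r_=cv2.minAreaRect((T[:,:2]*1000).astype(np.float32)); print(n,len(T),'ztop',zt.round(4),np.round(r_[0],1),np.round(r_[1],1),round(r_[2],2))
E
python3 m3.py
```

```text
[0.48693612 0.21859461 0.19011328]
[(array([0.55829172, 0.22377351, 0.09281549]), [0.4, 0.4]), (array([0.41514283, 0.22205899, 0.09273273]), [0.5, 0.5])] mid [0.48671727 0.22291625 0.09277411] yaw 0.6862062518311995 len 0.1431591774218443
scene 42 ztop 0.2881 [511.1 207.8] [82.7  6. ] 89.53
side 225 ztop 0.1007 [485.7 225.2] [133.7  15.9] 0.64
wrist 150 ztop 0.275 [518.2 214. ] [80.8 60.1] 42.87
```

View pics/w4.png

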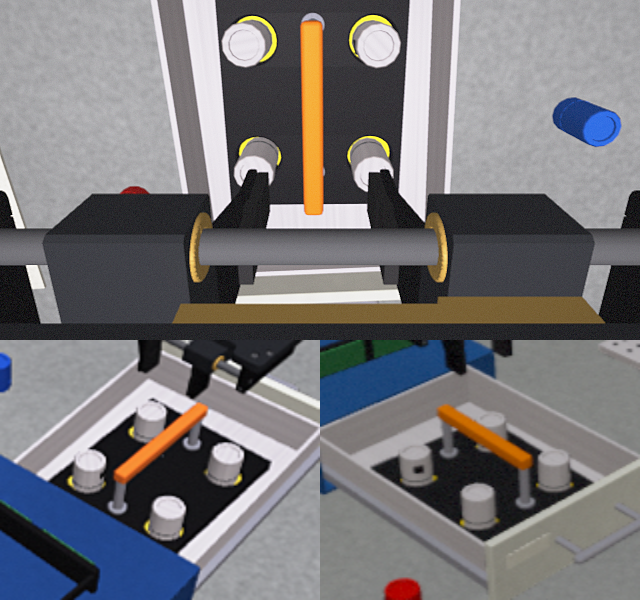

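cap0 stands seated and upright in its pocket, as do the other three caps. The handle runs up the middle of the wrist view at column 312 with both sides clear, and its centre is about (0.487, 0.223, 0.09).

```bash
python3 - <<'E'
from h import *
c,S,D=load('wrist'),load('scene'),load('side')
for p in((312.5,141.5),(313.5,334)): print(plane(c,*p,.098).round(4))
E
python3 -m crank '{"steps": [[[0,0.17,-0.5],[0,0,0.13]],[[0,0,-1],[0,0,0]],[[0,0,-1],[0,0,0]],[[0,0,-0.8],[0,0,0]],[[0,0,-0.6],[0,0,0]],[[0,0,0],[0,0,0]],[[0,0,0],[0,0,0]]]}' 44
```

```text
[0.5548 0.2225 0.098 ]
[0.4211 0.2221 0.098 ]
time: 9.45
ee_pos: [0.4862, 0.2264, 0.0905]
eef_rot: [1.0, 0.009, -0.001, -0.0]
ft_force: [-0.2, 0.5, 1.1]
width: 0.0442
grip_force: 0.0
```

```bash
python3 -m crank '{"steps": [[[0.04,-0.15,0],[0,0,0]],[[0,0,-0.4],[0,0,0]],[[0,0,-0.4],[0,0,0]],[[0,0,0],[0,0,0]],[[0,0,0],[0,0,0]]]}'
```

```text
time: 9.87
ee_pos: [0.4875, 0.2215, 0.071]
eef_rot: [1.0, 0.008, -0.001, 0.0]
ft_force: [-0.4, -0.9, 0.7]
width: 0.044
grip_force: 0.0
```

```bash
python3 -m crank '{"steps": [[[0,0.02,0],[0,0,0]],[[0,0,0],[0,0,0]],[[0,0,0],[0,0,0]],[[0,0,0],[0,0,0]],[[0,0,0],[0,0,0]],[[0,0,0],[0,0,0]],[[0,0,0],[0,0,0]],[[0,0,0],[0,0,0]]]}' 4 50
python3 -m crank '{"steps": [[[0,0,0.1],[0,0,0]],[[0,0,0.1],[0,0,0]],[[0,0,0.2],[0,0,0]],[[0,0,0.2],[0,0,0]],[[0,0,0],[0,0,0]]]}'
```

```text
time: 10.53
ee_pos: [0.488, 0.2221, 0.0717]
eef_rot: [1.0, 0.008, 0.0, 0.0]
ft_force: [-0.8, -0.7, 1.5]
width: 0.0134
grip_force: 50.0
time: 10.95
ee_pos: [0.4883, 0.2225, 0.0876]
eef_rot: [1.0, 0.008, 0.001, -0.0]
ft_force: [1.2, -0.3, -7.0]
width: 0.0135
grip_force: 50.0
```

Weight on the tool is about 7 N, which matches the full tray. I'll lift smoothly.

```bash
python3 -m crank '{"steps": [[[0,0,0.3],[0,0,0]],[[0,0,0.4],[0,0,0]],[[0,0,0.5],[0,0,0]],[[0,0,0.6],[0,0,0]],[[0,0,0.6],[0,0,0]],[[0,0,0.6],[0,0,0]],[[0,0,0.6],[0,0,0]],[[0,0,0.5],[0,0,0]],[[0,0,0.4],[0,0,0]],[[0,0,0.3],[0,0,0]]]}'
python3 -m crank '{"steps": [[[0,0,0.2],[0,0,0]],[[0,0,0.1],[0,0,0]],[[0,0,0],[0,0,0]],[[0,0,0],[0,0,0]],[[0,0,0],[0,0,0]]]}'
python3 - <<'E'
from h import *
s=monitor.read_state();print(s['ee_pos'],s['torque'])
S=get('scene');D=get('side');W=get('wrist')
cv2.imwrite('pics/l.png',np.vstack([np.hstack([cv2.resize(S['pixels'][140:340,320:520],(320,320)),cv2.resize(D['pixels'][170:370,180:380],(320,320))]),cv2.resize(W['pixels'][:430],(417,280))[:, :].copy() if 0 else cv2.copyMakeBorder(cv2.resize(W['pixels'],(373,280)),0,0,0,267,0)]))
for n,c in(('scene',S),('side',D)):
    P=pts(c);m=(c['pixels'].max(2)<50)&(abs(P[...,0]-.488)<.1)&(abs(P[...,1]-.2225)<.08)&(P[...,2]>.13)&(P[...,2]<.19)
    Q=P[m]
    for _ in range(3):
        A=np.c_[Q[:,:2]-[.488,.2225],np.ones(len(Q))];x=np.linalg.lstsq(A,Q[:,2],rcond=None)[0];Q=Q[abs(A@x-Q[:,2])<.006]
    print(n,len(Q),'tilt deg x,y',np.degrees(x[:2]).round(2),'top z',x[2].round(4))
E
```

```text
time: 11.78
ee_pos: [0.4881, 0.2224, 0.2082]
eef_rot: [1.0, 0.008, 0.001, -0.0]
ft_force: [0.1, -0.2, -7.4]
width: 0.0134
grip_force: 50.0
time: 12.2
ee_pos: [0.4876, 0.222, 0.2134]
eef_rot: [1.0, 0.008, -0.001, 0.0]
ft_force: [0.2, -0.1, -7.0]
width: 0.0134
grip_force: 50.0
[0.48763355 0.22201871 0.21336991] [0.00367296 0.02154208 0.03366204]
scene 3793 tilt deg x,y [-0.31 -0.3 ] top z 0.1731
side 2746 tilt deg x,y [ 0.26 -0.37] top z 0.1725
```

View pics/l.png

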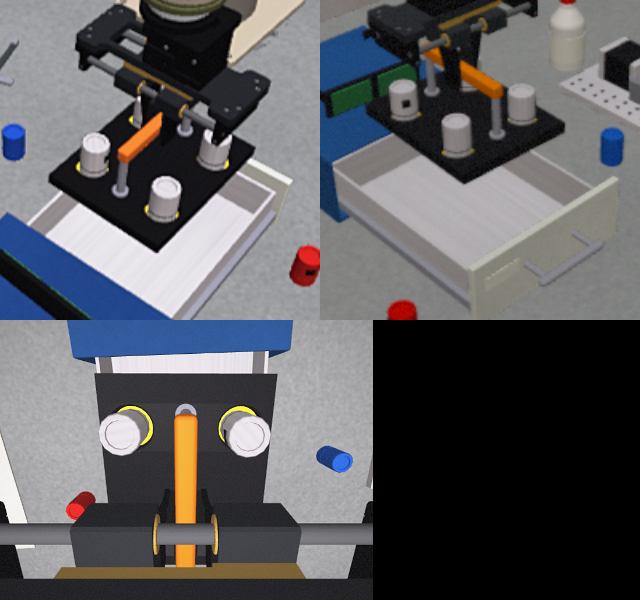

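The tray hangs level with all four caps in their pockets, its underside about 58 mm above the cabinet top. Next I hold for more than three seconds.

```bash

python3 -m crank '{"steps": [[[0,0,0],[0,0,0]],[[0,0,0],[0,0,0]],[[0,0,0],[0,0,0]],[[0,0,0],[0,0,0]],[[0,0,0],[0,0,0]],[[0,0,0],[0,0,0]],[[0,0,0],[0,0,0]],[[0,0,0],[0,0,0]],[[0,0,0],[0,0,0]],[[0,0,0],[0,0,0]]]}' >/dev/null
python3 -m crank '{"steps": [[[0,0,0],[0,0,0]],[[0,0,0],[0,0,0]],[[0,0,0],[0,0,0]],[[0,0,0],[0,0,0]],[[0,0,0],[0,0,0]],[[0,0,0],[0,0,0]],[[0,0,0],[0,0,0]],[[0,0,0],[0,0,0]],[[0,0,0],[0,0,0]],[[0,0,0],[0,0,0]]]}' >/dev/null
python3 -m crank '{"steps": [[[0,0,0],[0,0,0]],[[0,0,0],[0,0,0]],[[0,0,0],[0,0,0]],[[0,0,0],[0,0,0]],[[0,0,0],[0,0,0]],[[0,0,0],[0,0,0]],[[0,0,0],[0,0,0]],[[0,0,0],[0,0,0]],[[0,0,0],[0,0,0]],[[0,0,0],[0,0,0]]]}' >/dev/null
python3 -m crank '{"steps": [[[0,0,0],[0,0,0]],[[0,0,0],[0,0,0]],[[0,0,0],[0,0,0]],[[0,0,0],[0,0,0]],[[0,0,0],[0,0,0]],[[0,0,0],[0,0,0]],[[0,0,0],[0,0,0]],[[0,0,0],[0,0,0]],[[0,0,0],[0,0,0]],[[0,0,0],[0,0,0]]]}' >/dev/null
python3 -m crank '{"steps": [[[0,0,0],[0,0,0]],[[0,0,0],[0,0,0]],[[0,0,0],[0,0,0]],[[0,0,0],[0,0,0]],[[0,0,0],[0,0,0]],[[0,0,0],[0,0,0]],[[0,0,0],[0,0,0]],[[0,0,0],[0,0,0]],[[0,0,0],[0,0,0]],[[0,0,0],[0,0,0]]]}'
python3 -c "
from bench import ticket
print(ticket.close_job())"
```

```text
time: 16.52
ee_pos: [0.488, 0.2222, 0.2141]
eef_rot: [1.0, 0.008, 0.0, 0.0]
ft_force: [0.1, 0.0, -6.9]
width: 0.0135
grip_force: 50.0
the job is handed in; nothing more can be done
None
```

The job is handed in at about 16.5 s: cap0 is in its pocket, and the arm held the full tray level and still by its handle for over four seconds, about 58 mm above the cabinet top, and is still holding it.

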